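# Turn the heating transformer down to half

## Robot

A 6-joint arm with a two-finger parallel gripper is mounted at the origin on the work surface. World frame = base frame: x ahead of the robot, y to its left, z up, the work surface at z = 0. Lengths are in m, angles in degrees, forces in N, time in s.
With the tool pointing down it reaches from about 0.4 to 0.825 m from the base axis. Payload 7 kg.
Tool frame: the origin (TCP) lies at the very end of the fingers, on their centre line; the grasp point (between the pads) lies r.hold_point_z behind it (r.hold_point_z is the distance from the TCP to the grasp point, in m); z points along the fingers, y is the line along which they close (so a half turn about z gives the same grasp; the last joint's range is limited). The gripper opens to 85 mm and grips with 20 to 120 N. Pads are 22 mm wide; open, the fingers measure 114 mm over their backs; the gripper's body (76 mm by 85 mm) begins 54 mm behind the grasp point. The pads swing forward as they close: fully open they stand 13 mm farther back than shut.
Start: joints at [-57.978, 20.546, 0.682, 0, -70.136, -16.507], TCP at [0.181, -0.65, 0.231] pointing down, gripper open.
Joint ranges: [-176.03, 176.03], [-82.01, 121.73], [-58.28, 71.71], [-173.87, 95.51], [-174.79, -0.11], [-173.66, 173.66]. Speed limits (degrees/s): [136.94, 136.94, 172.46, 180, 180, 180].

## Interface

Orientations are given as [roll, pitch, yaw] about the fixed x, y, z axes, in that order (R = Rz(yaw) Ry(pitch) Rx(roll)).
In Python, from station import r gives the robot as it stands. Calls block until the motion is done:
- r.movep(position, orientation): joint-space move of the TCP to a pose.
- r.line_to(position, attitude=None, vel=0.15, max_force=None): straight line of the TCP; attitude=None keeps the orientation; vel is the mean speed in m/s. With max_force (N) it stops when the force on the tool has changed by that much, and returns True; else False.
- r.goto_joints(angles): joint-space move.
- r.set_gripper(opening, grasp_force=None): finger opening in m; grasp_force is the grip in N (None keeps the last); returns when the fingers have stopped.
- r.sleep(seconds).
- r.solve_ik(position, orientation): joint angles nearest the present ones, or None.
- r.camera(name): name is "scene" or "top"; returns the picture (420x560x3 uint8, red, green, blue); there is no depth.
- r.camera_params(name): a dict with "K" (3x3 intrinsics, pixels), "rvec" (rotation vector, rad) and "tvec" (3), from world to camera coordinates, as OpenCV has them. Camera axes: x right, y down, z forward; pixel columns grow to the right and rows downward; lengths in m; the calibration is good to about 2 mm. A picture is of the moment at which its call begins. camera_params takes no time and is no camera call.
A pose or a line that the arm cannot do raises r.IKError and nothing moves.
- r.hand_in(): hands the job in; it is judged then, once.
Readings, each from a call of its own:
- r.current_clock(): time.
- r.current_joint_positions(): joint angles.
- r.current_joint_velocities(): joint speeds.
- r.current_joint_torque(): joint torques, N m.
- r.current_ee_pos(): TCP position.
- r.current_ee_rot(): TCP orientation.
- r.current_contact_force(): force on the tool from outside, world axes, zero at the start.
- r.current_moment(): the same for the moment, N m.
- r.current_gripper_width(): finger opening in m.
- r.current_finger_force(): force on a finger pad.
Only numpy, scipy, OpenCV 4.12 (cv2) and the standard library are available. Lean on these libraries where they do the work, as an engineer would, in place of code of your own. Each camera call takes 0.05 s, during which the arm holds its last target. There are 200 camera calls.

## Task

The flask's heater is fed too much: turn down the pointer knob on top of the grey bench transformer, anticlockwise, until its white index line is lined up with the long line in the middle of the scale, and leave it there. Push the side of the knob's bar gently round with a fingertip or the outside of the closed fingers: do not take the bar between the fingers, and leave the beaker, the bottle and the tip box standing where they are.

Things in the scene. Friction and masses are not known exactly. Their poses are not given: they have to be found in the camera images.
- variac: Bench variable transformer: grey steel case 196 deep (x) x 176 wide (y) x 150 mm high, too heavy to move. Origin: centre of its underside, on the bench. Its x points from its front panel (voltmeter, rocker, outlet) to its back, z up. On top a fixed round aluminium scale plate, 166 mm across, 3 mm thick, centred over the origin, carries the scale and the knob.
- dial (a joint): Angle of the knob in rad, growing clockwise seen from above: 0 at the zero line (stop, front left), 2.618 at the long middle line, 5.236 at full (stop, front right); scale lines every 0.262 (21 lines). It starts above the middle, between 3.3 and 4.9. It turns stiffly (0.11 N m: about 2.5 N at the bar's end) and stays where it is left.
- dial_centre (a point): On the knob's vertical axis, on top of its bar, 188 mm above the bench; turns with it: x along the bar to the index end, z up. The knob: round grey skirt 108 mm across (flat top 161 mm above the bench), black hub 40 mm across and black bar 16 mm wide, upright-sided and free from the skirt up to 188 mm, reaching 50 mm from the axis at the index end and 30 mm at the tail. Screw head on the axis.
- index (a point): Outer end of the white index line, on the small nose at the bar's index end: 55 mm from the axis, 171 mm above the bench. The line, 3 mm wide, runs along the bar's top from 15 mm off the axis to the index end; the tail has none. Turns with the knob, same axes as dial_centre.
- mid_line (a point): The target: inner end of the long middle scale line (half power), 57 mm from the knob's axis, on the plate, 153 mm above the bench. The line runs outwards along the case's own +x (towards its back). It is the longest and thickest of the black lines, 22 x 3.2 mm; the others are 6 or 11 mm long.
- beaker_centre (a point): Loose glass beaker, 68 mm across, 95 mm high, empty; this point is its centre, half-way up. Bystander.
- bottle_centre (a point): Loose clear capped bottle, 60 mm across, 135 mm high; this point is its centre, half-way up. Bystander.
- tipbox_centre (a point): Loose pipette-tip box, grey with a clear lid, 85 x 122 x 81 mm; this point is its centre. Bystander, stands behind the transformer.
Mind the look-alikes: they are no part of the job. Leave any turquoise look-alike of the part that bears tipbox_centre alone. What is shaped like the part that bears bottle_centre but green is not meant.

How it is judged:
By the outcome, as a careful person would: the job done as asked, in the order asked, and still so for the second after the job is handed in, with the robot touching nothing.
It also fails if it takes over 42 s, if anything falls off the work surface, if the arm or the gripper's body presses on something with over 40 N, if the wrist force passes 120 N, or if a joint passes its speed limit or range.

## Working session

There is one attempt and no reset: what is moved stays moved. The work goes in short steps, each a Python script; the robot and the scene stay as the last script left them, time stands still between calls to the robot, and variables do not carry over. Pictures are saved under pics/ and viewed, at most 10 in all, crops included, and the job is handed in when it is done.

```bash
mkdir -p pics
python3 - <<'E'
from station import r
import cv2
for n in("scene","top"):
    cv2.imwrite(f"pics/{n}0.png",cv2.resize(r.camera(n)[:,:,::-1],(800,600),interpolation=cv2.INTER_CUBIC)); p=r.camera_params(n);print(n,p)
print(r.hold_point_z,r.current_clock(),r.current_ee_rot())
E
```

```text
scene {'K': array([[520.79685736,   0.        , 283.36469778],
       [  0.        , 520.79685736, 207.98884559],
       [  0.        ,   0.        ,   1.        ]]), 'rvec': array([ 1.15756615,  2.19159408, -1.0867388 ]), 'tvec': array([ 0.34956643, -0.20977644,  1.56469849])}
top {'K': array([[396.99282801,   0.        , 288.38696175],
       [  0.        , 396.99282801, 207.15622064],
       [  0.        ,   0.        ,   1.        ]]), 'rvec': array([ 2.13428367, -2.13433551,  0.17533846]), 'tvec': array([0.0263149 , 0.64124049, 0.89849212])}
0.0187 0.1 [ 1.79912236e+02 -8.76855692e-03 -1.64489832e+02]
```

View pics/scene0.png

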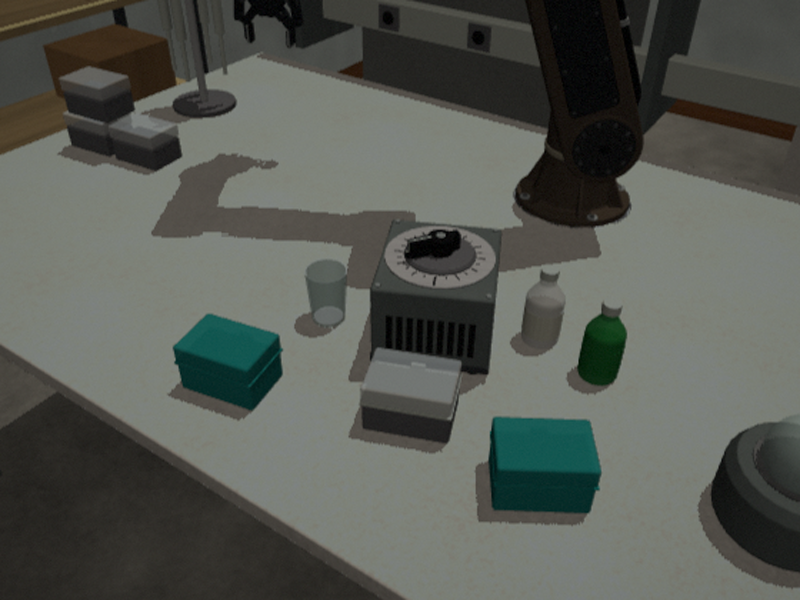

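View pics/top0.png

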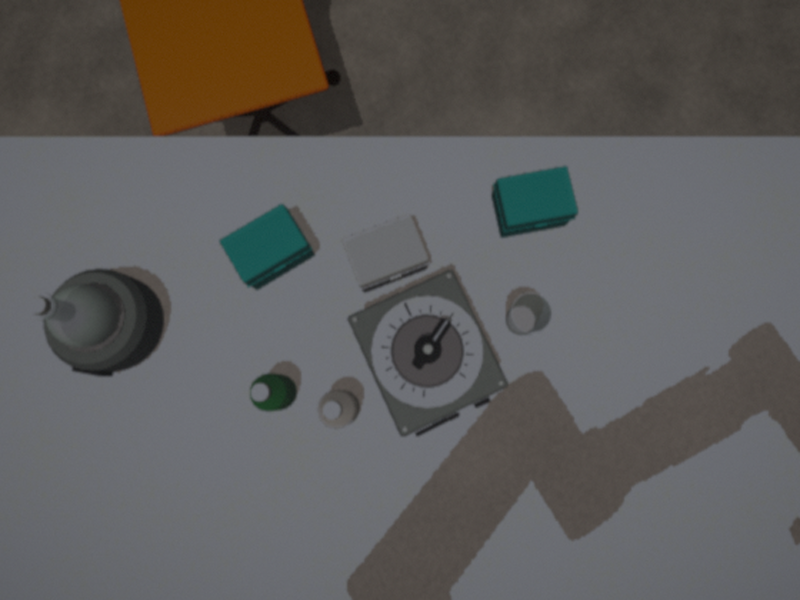

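The top view has one grey transformer with its dial at (428,349). The long middle line is near (408,310) and the index end near (450,316). The grey tip box is at (385,250), with turquoise look-alikes at (267,245) and (536,200). The clear bottle is at (338,408), with the green look-alike at (272,392). The beaker is at (527,312).

```bash
cat > h.py <<'E'
from station import r
import cv2, numpy as np
def cam(n):
    p=r.camera_params(n); R=cv2.Rodrigues(p["rvec"])[0]; return p["K"],R,p["tvec"]
def ray(n,uv,z):
    K,R,t=cam(n); c=-R.T@t; d=R.T@np.linalg.inv(K)@np.array([uv[0],uv[1],1.]); return c+d*(z-c[2])/d[2]
def px(n,P):
    K,R,t=cam(n); q=K@(R@np.asarray(P)+t); return q[:2]/q[2]
def rect(n,c,z,half=.1,N=600):
    "top-down metric view of plane z around c: up=+x, left=+y; 600 px = 2*half"
    w=[(c[0]+half,c[1]+half),(c[0]+half,c[1]-half),(c[0]-half,c[1]-half),(c[0]-half,c[1]+half)]
    src=np.float32([px(n,(*a,z)) for a in w]); M=cv2.getPerspectiveTransform(src,np.float32([[0,0],[N,0],[N,N],[0,N]]))
    return cv2.warpPerspective(r.camera(n)[:,:,::-1],M,(N,N),flags=cv2.INTER_CUBIC)
E
python3 - <<'E'
from h import *
s=1.42857
im=r.camera("top")
g=im.min(2).astype(int)
print(ray("top",(428/s,349/s),.188))
# plate: bright pixels
m=np.zeros(g.shape,np.uint8); m[int(285/s):int(415/s),int(365/s):int(490/s)]=1
sub=im[250:251,270:330].min(2); 
hsv=(g>135).astype(np.uint8)*m
print(np.percentile(g[m>0],[5,25,50,75,95]))
_,th=cv2.threshold(g.astype(np.uint8)[200:292,256:343],0,255,cv2.THRESH_OTSU)
cs=max(cv2.findContours(th,cv2.RETR_EXTERNAL,cv2.CHAIN_APPROX_NONE)[0],key=len)
h=cv2.convexHull(cs); e=cv2.fitEllipse(h); uv=np.array(e[0])+[256,200]; print(e,uv)
c=ray("top",uv,.153); print("plate centre",c)
for n,u in dict(tip=((385,240),.081),beaker=((530,310),.095),bottle=((331,410),.135)).items(): print(n,ray("top",np.array(u[0])/s,u[1]))
cv2.imwrite("pics/rect.png",rect("top",c,.153))
E
```

```text
[0.54259548 0.00340475 0.188     ]
[ 48.  69.  79. 110. 111.]
((42.62722396850586, 45.81834411621094), (78.23351287841797, 78.66300201416016), 172.33001708984375) [298.62722397 245.81834412]
plate centre [0.54193405 0.00454033 0.153     ]
tip [0.73051531 0.07094129 0.081     ]
beaker [ 0.61147146 -0.16216152  0.095     ]
bottle [0.45616101 0.14619757 0.135     ]
```

View pics/rect.png

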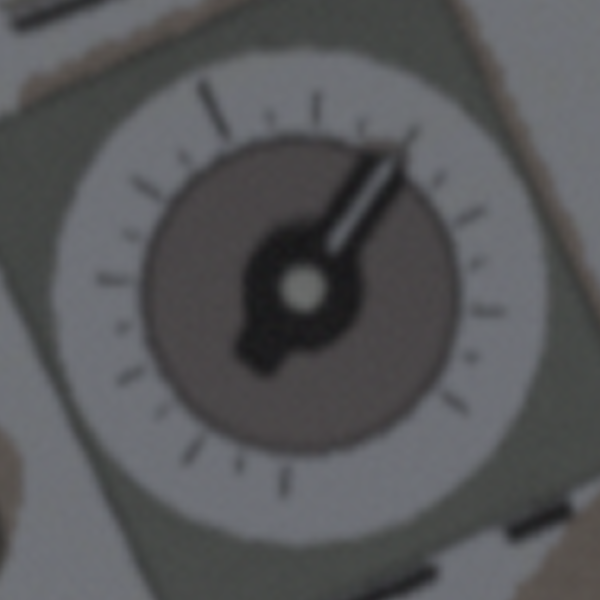

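The enlarged view confirms it: the long middle line runs from (225,135) to (204,83), so the case yaw is about 24°. The white index runs from (335,248) to (403,152), so the bar yaw is about -36°. The knob has to turn about 60° anticlockwise. I'll push the index-end side of the bar with the closed fingers along an arc, stop short and look.

```bash
cat >> h.py <<'E'
C=np.array([.5423,.004]); RHO=.036
def pose(phi,off=.019,z=.168):
    "tool beside the bar (bar yaw phi, deg) on its clockwise side"
    a=np.radians(phi); u=np.array([np.cos(a),np.sin(a)]); n=np.array([-u[1],u[0]])
    return [*(C+RHO*u-off*n),z],[180,0,phi-90]
def push(a,b,step=5,vel=.04):
    for phi in np.linspace(a,b,max(1,int(np.ceil(abs(b-a)/step)))+1)[1:]:
        p,o=pose(phi)
        if r.line_to(p,o,vel=vel,max_force=20): print("force stop",phi,r.current_contact_force()); break
def retreat(phi):
    p,o=pose(phi,.035); r.line_to(p,o,vel=.1)
    p[2]=.26; r.line_to(p,o,vel=.25)
    j=np.array(r.current_joint_positions()); j[0]-=35; r.goto_joints(j)
E
python3 - <<'E'
from h import *
for f in(-36,-10,24): print(r.solve_ik(*pose(f)))
r.set_gripper(0)
p,o=pose(-36,.040); q=list(p); q[2]=.28
r.movep(q,o); print(r.current_clock(),r.current_ee_pos())
r.line_to(p,o,vel=.12); print(r.current_contact_force())
p,o=pose(-36,.023); print(r.line_to(p,o,vel=.05,max_force=10), r.current_contact_force(),r.current_clock())
push(-36,10); print(r.current_contact_force(),r.current_clock())
retreat(10); print(r.current_clock())
cv2.imwrite("pics/r1.png",rect("top",(*C,.153),.153))
E
```

```text
[ 16.66141352  12.80193592 -18.97605653   0.         -58.22200755
 -52.66141352]
[ 17.40121117  14.03908126 -17.30163504   0.         -58.6592837
 -27.40121117]
[ 19.33652274  14.76788572 -16.29778959   0.         -58.93432469
   4.66347726]
3.4667 [ 0.54784809 -0.05017907  0.27987526]
[0.20434875 0.5019265  0.65046367]
False [ 0.24318733 -0.24284079 -0.22328881] 5.0417
[-1.58180977 -3.27499711 -1.01101588] 7.6167
9.7583
```

View pics/r1.png

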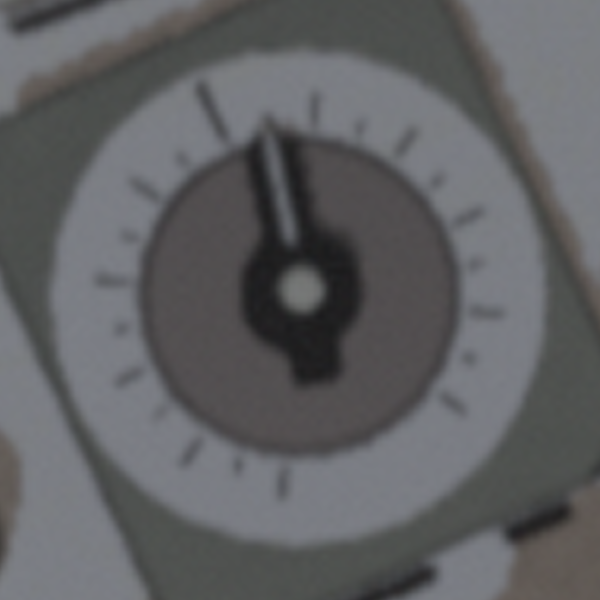

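The knob turned as planned. The index now runs from (292,243) to (268,128), yaw about 12°, against the middle line at about 24°. I'll measure both by code, then push the rest and look again.

```bash
cat >> h.py <<'E'
def yaw(v): return np.degrees(np.arctan2(-v[0],-v[1]))  # image vector (right,down)
def fit(mask,w):
    y,x=np.nonzero(mask); ww=w[y,x].astype(float); c=np.average(np.c_[x,y],axis=0,weights=ww)
    d=np.c_[x,y]-c; v=np.linalg.eigh((d*ww[:,None]).T@d)[1][:,1]; v=v if v[1]<0 else -v; return c,v
def measure(guess):
    g=np.mean([cv2.cvtColor(rect("top",(*C,.153),.153),cv2.COLOR_BGR2GRAY) for _ in range(4)],axis=0)
    g2=np.mean([cv2.cvtColor(rect("top",(*C,.188),.188),cv2.COLOR_BGR2GRAY) for _ in range(4)],axis=0)
    Y,X=np.mgrid[:600,:600]
    def band(c,a,r0,r1,h):
        u=np.array([-np.sin(np.radians(a)),-np.cos(np.radians(a))]); s=(X-c[0])*u[0]+(Y-c[1])*u[1]; t=(X-c[0])*u[1]-(Y-c[1])*u[0]
        return (s>r0)&(s<r1)&(abs(t)<h)
    # plate circle centre from the 153 plane
    e=cv2.fitEllipse(cv2.convexHull(max(cv2.findContours(((g>95)&(np.hypot(X-300,Y-300)<265)).astype(np.uint8),cv2.RETR_EXTERNAL,cv2.CHAIN_APPROX_NONE)[0],key=len)))
    b=band((300,300),24,185,245,22); c1,v1=fit(b&(g<90),np.clip(95-g,0,99))
    s0=(np.hypot(X-300,Y-300)<25)&(g2>100); sc=np.array([X[s0].mean(),Y[s0].mean()])
    b2=band(sc,guess,55,140,18); c2,v2=fit(b2&(g2>75),np.clip(g2-60,0,99))
    print("plate c",e[0],e[1],"| mid dir",yaw(v1),"radial",yaw(c1-np.array(e[0])),"| screw",sc,"index dir",yaw(v2),"radial",yaw(c2-sc))
    return g,g2
E
python3 - <<'E'
from h import *
g,g2=measure(12)
print(g[:,300][::12].astype(int))
E
```

```text
plate c (298.25738525390625, 297.0214538574219) (498.59552001953125, 500.15771484375) | mid dir 25.139597483181124 radial 25.037836785793203 | screw [298.94799054 297.19267139] index dir 12.289958138801635 radial 12.315381153547518
[ 76  76  77  77  97 124 126 126 125 125 124  89  50  50  41  36  33  33
  37  44  46  34  61 108 118 117  70  30  32  31  32  32  52  78  80  80
  81  75  90 123 125 125 125 125 125 117  85  80  81  80]
```

Run:
```python
from h import *
def go(a,b):
    p,o=pose(a,.035); r.line_to([p[0],p[1],.26],o,vel=.25); r.line_to(p,o,vel=.12)
    r.line_to(*pose(a,.021),vel=.05,max_force=15); push(a,b,3,.03); print(r.current_contact_force()); retreat(b)
go(8,22.4); measure(24.7); print(r.current_clock())
```

```text
[-0.75031997 -3.79318847 -0.70671747]
plate c (298.2185974121094, 297.036376953125) (499.6006164550781, 501.05328369140625) | mid dir 25.38409001989452 radial 25.022154818670703 | screw [298.79748284 297.21510297] index dir 24.202410990583196 radial 24.91167124870929
16.95
```

Run:
```python
from h import *
for gs in(23,24.5,26): measure(gs)
cv2.imwrite("pics/r2.png",rect("top",(*C,.188),.188,half=.09))
```

```text
plate c (298.2401428222656, 297.0259704589844) (499.279052734375, 500.90667724609375) | mid dir 25.30863908975689 radial 25.021778700999665 | screw [298.77314815 297.34375   ] index dir 24.24264111417451 radial 24.852007519640686
plate c (298.3653259277344, 297.1683654785156) (499.6070251464844, 500.9797058105469) | mid dir 25.505254318675757 radial 25.03129893836167 | screw [298.78892734 297.24567474] index dir 24.240232356114827 radial 24.89587153957428
plate c (298.333984375, 297.08685302734375) (499.4684143066406, 501.0115051269531) | mid dir 25.40788010451281 radial 25.044420437184108 | screw [298.8561565  297.24050633] index dir 24.200103344103837 radial 24.927695553275697
```

View pics/r2.png

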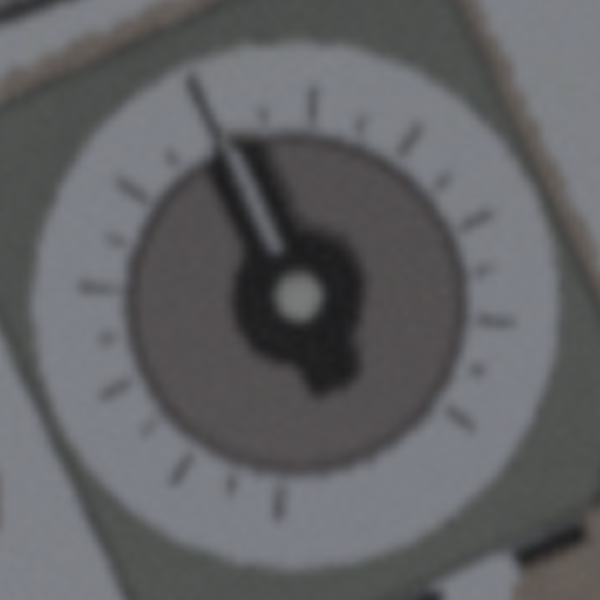

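The white index, from (275,250) to (228,145), runs straight into the long middle line, from (222,138) to (192,77). They agree to within about half a degree, and the arm is clear, so I'm handing in.

```bash
python3 -c "
from station import r
print(r.current_contact_force(),r.hand_in())"
```

```text
the job is handed in; nothing more can be done
[-0.00677355 -0.28590453  0.47647456] None
```

The knob is turned down anticlockwise so its index sits on the long middle line, to within about 0.5° (up to about 1° by the less exact fit), and the job was handed in at about 18 s with the arm clear; I did not re-check the beaker, bottle and tip box, but the arm stayed above their height and showed no unexpected contact force.

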